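# Pack and cover the vial carrier

### The job

Stand all the loose vials in the blue vial carrier, filling its pockets one after another from pocket 1 (at the tab end) with no gap. Only then slide the thin metal cover plate over the front edge of the step shelf, so that its end sticks out while it still lies flat on the shelf, grip it there, and lay it on the carrier's two end posts, centred and square along the row. Leave the other things on the table where they are.

Things in the scene. Friction and masses are not known exactly. Their poses are not given: they have to be found in the camera images.
- shelf: Fixed low step shelf of grey laminate, top 290 mm deep (x) by 200 mm wide (y), 50 mm above the table. Origin on the table, mid-width, 50 mm behind the front edge; its x axis points away from the front edge (front edge at x = -50 mm, back at +240 mm). The front edge is the one nearest the robot, a 12 mm board with free space before it.
- shelf_edge (a point): Middle of the step shelf's front edge, at the height of its top surface; same axes as the shelf.
- cover: Loose bare metal plate, a flat rectangle 220 mm long (its x), 60 mm wide (its y), 3 mm thick, about 100 g, lying flat on the step shelf, too thin to be picked up there. It slides easily (friction about 0.3) when pressed lightly from above with closed fingers and dragged. Origin at the centre of its underside, z up.
- carrier: Fixed blue vial carrier, 220 mm long (y) by 46 mm wide (x): five pockets in a row along y (32 mm square, pitch 38 mm, mouths 20 mm and floors 4 mm above the table) between two end posts (10 mm thick, outer faces at y = +-110 mm, 60 mm tall). A low tab (30 mm, 6 mm high) with a white spot marks the pocket 1 end (+y); dots beside each pocket show its number. Origin on the table under its centre.
- pocket1 (a point): Centre of the floor of pocket 1 (next to the tab end); axes as the carrier.
- pocket2 (a point): Centre of the floor of pocket 2; axes as the carrier.
- pocket3 (a point): Centre of the floor of pocket 3; axes as the carrier.
- pocket4 (a point): Centre of the floor of pocket 4; axes as the carrier.
- pocket5 (a point): Centre of the floor of pocket 5 (far from the tab); axes as the carrier.
- carrier_top (a point): Point above the carrier's centre at the height of the tops of its two end posts (60 mm above the table), where the underside centre of the cover plate belongs; axes as the carrier, y along the row.
- vial1: Squat amber glass vial with paper label and low metal cap, upright: 28 mm diameter glass body up to 30 mm, 22 mm diameter cap from 30 to 38 mm, 38 mm tall overall, 35 g. All vials are alike. Origin at the centre of its underside. None if there is no such vial this time.
- vial2: Squat amber glass vial with paper label and low metal cap, upright: 28 mm diameter glass body up to 30 mm, 22 mm diameter cap from 30 to 38 mm, 38 mm tall overall, 35 g. All vials are alike. Origin at the centre of its underside. None if there is no such vial this time.
- vial3: Squat amber glass vial with paper label and low metal cap, upright: 28 mm diameter glass body up to 30 mm, 22 mm diameter cap from 30 to 38 mm, 38 mm tall overall, 35 g. All vials are alike. Origin at the centre of its underside. None if there is no such vial this time.
- vial4: Squat amber glass vial with paper label and low metal cap, upright: 28 mm diameter glass body up to 30 mm, 22 mm diameter cap from 30 to 38 mm, 38 mm tall overall, 35 g. All vials are alike. Origin at the centre of its underside. None if there is no such vial this time.
- vial5: Squat amber glass vial with paper label and low metal cap, upright: 28 mm diameter glass body up to 30 mm, 22 mm diameter cap from 30 to 38 mm, 38 mm tall overall, 35 g. All vials are alike. Origin at the centre of its underside. None if there is no such vial this time.
- pot: Bystander: squat screw-top jar, 42 mm diameter, 42 mm tall, standing among the vials. Origin at the centre of its underside.
- cup: Bystander: white plastic cup, 70 mm rim, 75 mm tall. Origin at the centre of its underside.
- gel: Bystander: clear gel bottle, 60 mm diameter, 150 mm tall. Origin at the centre of its underside.

How it is judged:
On the way, in this order (a step that is already met when the one before it is completed fails the run):
1. a vial stands in pocket 1 (distance between any of vial1, vial2, vial3, vial4, vial5 and pocket1 below 0.007 m), for 0.2 s.
2. a vial stands in pocket 2 (distance between any of vial1, vial2, vial3, vial4, vial5 and pocket2 below 0.007 m), for 0.2 s.
3. a vial stands in pocket 3 (distance between any of vial1, vial2, vial3, vial4, vial5 and pocket3 below 0.007 m), for 0.2 s.
4. with every vial in the carrier, the cover plate lies flat on the step shelf with at least 25 mm of its length over the front edge ((distance between vial1 and pocket1 below 0.007 m or distance between vial1 and pocket2 below 0.007 m or distance between vial1 and pocket3 below 0.007 m or distance between vial1 and pocket4 below 0.007 m or distance between vial1 and pocket5 below 0.007 m) and (distance between vial2 and pocket1 below 0.007 m or distance between vial2 and pocket2 below 0.007 m or distance between vial2 and pocket3 below 0.007 m or distance between vial2 and pocket4 below 0.007 m or distance between vial2 and pocket5 below 0.007 m) and (distance between vial3 and pocket1 below 0.007 m or distance between vial3 and pocket2 below 0.007 m or distance between vial3 and pocket3 below 0.007 m or distance between vial3 and pocket4 below 0.007 m or distance between vial3 and pocket5 below 0.007 m) and (distance between vial4 and pocket1 below 0.007 m or distance between vial4 and pocket2 below 0.007 m or distance between vial4 and pocket3 below 0.007 m or distance between vial4 and pocket4 below 0.007 m or distance between vial4 and pocket5 below 0.007 m) and (distance between vial5 and pocket1 below 0.007 m or distance between vial5 and pocket2 below 0.007 m or distance between vial5 and pocket3 below 0.007 m or distance between vial5 and pocket4 below 0.007 m or distance between vial5 and pocket5 below 0.007 m) and distance between any of vial1, vial2, vial3, vial4, vial5 and pocket1 below 0.007 m and distance between any of vial1, vial2, vial3, vial4, vial5 and pocket2 below 0.007 m and distance between any of vial1, vial2, vial3, vial4, vial5 and pocket3 below 0.007 m and (not (distance between any of vial1, vial2, vial3, vial4, vial5 and pocket5 below 0.007 m) or distance between any of vial1, vial2, vial3, vial4, vial5 and pocket4 below 0.007 m) and x of cover in the frame of shelf_edge between 0 and 0.085 m and z of cover in the frame of shelf_edge between -0.004 and 0.004 m and angle between cover's own z axis and vertical below 0.05 rad), for 0.2 s.
At the end, for the whole second after the job is handed in: Every vial stands in a pocket (within 7 mm of its floor centre), pockets filled from 1 without a gap; the cover plate lies level and at rest on both end posts, centred within 7 mm and within 4 degrees of the row ((distance between vial1 and pocket1 below 0.007 m or distance between vial1 and pocket2 below 0.007 m or distance between vial1 and pocket3 below 0.007 m or distance between vial1 and pocket4 below 0.007 m or distance between vial1 and pocket5 below 0.007 m) and (distance between vial2 and pocket1 below 0.007 m or distance between vial2 and pocket2 below 0.007 m or distance between vial2 and pocket3 below 0.007 m or distance between vial2 and pocket4 below 0.007 m or distance between vial2 and pocket5 below 0.007 m) and (distance between vial3 and pocket1 below 0.007 m or distance between vial3 and pocket2 below 0.007 m or distance between vial3 and pocket3 below 0.007 m or distance between vial3 and pocket4 below 0.007 m or distance between vial3 and pocket5 below 0.007 m) and (distance between vial4 and pocket1 below 0.007 m or distance between vial4 and pocket2 below 0.007 m or distance between vial4 and pocket3 below 0.007 m or distance between vial4 and pocket4 below 0.007 m or distance between vial4 and pocket5 below 0.007 m) and (distance between vial5 and pocket1 below 0.007 m or distance between vial5 and pocket2 below 0.007 m or distance between vial5 and pocket3 below 0.007 m or distance between vial5 and pocket4 below 0.007 m or distance between vial5 and pocket5 below 0.007 m) and distance between any of vial1, vial2, vial3, vial4, vial5 and pocket1 below 0.007 m and distance between any of vial1, vial2, vial3, vial4, vial5 and pocket2 below 0.007 m and distance between any of vial1, vial2, vial3, vial4, vial5 and pocket3 below 0.007 m and (not (distance between any of vial1, vial2, vial3, vial4, vial5 and pocket5 below 0.007 m) or distance between any of vial1, vial2, vial3, vial4, vial5 and pocket4 below 0.007 m) and x of cover in the frame of carrier_top between -0.007 and 0.007 m and y of cover in the frame of carrier_top between -0.007 and 0.007 m and z of cover in the frame of carrier_top between -0.003 and 0.003 m and angle between the x axis of cover and the y axis of carrier, either way round below 0.07 rad and angle between cover's own z axis and vertical below 0.04 rad and linear speed of each of cover, vial1, vial2, vial3, vial4, vial5 below 0.02 m/s); the robot touches nothing.
It fails at once if a pocket holds a vial while the one numbered before it is empty ((distance between any of vial1, vial2, vial3, vial4, vial5 and pocket2 below 0.007 m and not (distance between any of vial1, vial2, vial3, vial4, vial5 and pocket1 below 0.007 m)) or (distance between any of vial1, vial2, vial3, vial4, vial5 and pocket3 below 0.007 m and not (distance between any of vial1, vial2, vial3, vial4, vial5 and pocket2 below 0.007 m)) or (distance between any of vial1, vial2, vial3, vial4, vial5 and pocket4 below 0.007 m and not (distance between any of vial1, vial2, vial3, vial4, vial5 and pocket3 below 0.007 m)) or (distance between any of vial1, vial2, vial3, vial4, vial5 and pocket5 below 0.007 m and not (distance between any of vial1, vial2, vial3, vial4, vial5 and pocket4 below 0.007 m))).
It fails at once if another thing on the table is pushed more than 6 cm or tipped over (distance of any of pot, cup, gel from where it was at the start of the episode above 0.06 m or angle between any of pot, cup, gel's own z axis and vertical above 0.6 rad).
It fails at once if the cover plate is slid out over the edge before every vial is in (x of cover in the frame of shelf_edge between 0 and 0.085 m and z of cover in the frame of shelf_edge between -0.004 and 0.004 m and not ((distance between vial1 and pocket1 below 0.007 m or distance between vial1 and pocket2 below 0.007 m or distance between vial1 and pocket3 below 0.007 m or distance between vial1 and pocket4 below 0.007 m or distance between vial1 and pocket5 below 0.007 m) and (distance between vial2 and pocket1 below 0.007 m or distance between vial2 and pocket2 below 0.007 m or distance between vial2 and pocket3 below 0.007 m or distance between vial2 and pocket4 below 0.007 m or distance between vial2 and pocket5 below 0.007 m) and (distance between vial3 and pocket1 below 0.007 m or distance between vial3 and pocket2 below 0.007 m or distance between vial3 and pocket3 below 0.007 m or distance between vial3 and pocket4 below 0.007 m or distance between vial3 and pocket5 below 0.007 m) and (distance between vial4 and pocket1 below 0.007 m or distance between vial4 and pocket2 below 0.007 m or distance between vial4 and pocket3 below 0.007 m or distance between vial4 and pocket4 below 0.007 m or distance between vial4 and pocket5 below 0.007 m) and (distance between vial5 and pocket1 below 0.007 m or distance between vial5 and pocket2 below 0.007 m or distance between vial5 and pocket3 below 0.007 m or distance between vial5 and pocket4 below 0.007 m or distance between vial5 and pocket5 below 0.007 m))).
Of vial1, vial2, vial3, vial4, vial5 only 3 to 5 are there at a start; the rules pass over those that are not, and their reading is None.
At some moment in a run one of vial1, vial2, vial3, vial4, vial5 may be knocked a few centimetres aside while the robot is not near it.
It also fails if it takes over 210 s, if anything falls off the work surface, if the arm or the gripper's body presses on something with over 40 N, if the wrist force passes 120 N, or if a joint passes its speed limit or range.

### The arm

A 6-joint arm with a two-finger parallel gripper is mounted at the origin on the work surface. World frame = base frame: x ahead of the robot, y to its left, z up, the work surface at z = 0. Lengths are in m, angles in rad, forces in N, time in s.
With the tool pointing down it reaches from about 0.4 to 0.825 m from the base axis. Payload 7 kg.
Tool frame: the origin (TCP) lies midway between the tips of the shut fingers; the grasp point (between the pads) lies 19 mm behind it; x points along the fingers, y is the direction in which the jaws open and shut, and the axes are right-handed (so a half turn about x gives the same grasp; the last joint's range is limited). The gripper opens to 88 mm and grips with 3 to 60 N. Pads are 19 mm wide; open, the fingers measure 130 mm over their backs; the gripper's body (78 mm by 193 mm) begins 47 mm behind the grasp point.
Start: joints at [-0.896, 0.359, 0.012, 0, -1.224, -0.288], TCP at [0.255, -0.625, 0.195] pointing down, gripper open.
Joint ranges: [-3.07, 3.07], [-1.43, 2.12], [-1.02, 1.25], [-3.03, 1.67], [-3.05, -0], [-3.03, 3.03]. Speed limits (rad/s): [2.39, 2.39, 3.01, 3.14, 3.14, 3.14].

### API

Orientations are given as a rotation vector (axis times angle).
In Python, from station import bot, jaws, ik, capture, get_calibration, order, look_for, tip_of, sensors gives the robot as it stands. The module is installed in compiled form; this text tells all that it offers. Calls block until the motion is done:
- bot.movep(position, orientation): joint-space move of the TCP to a pose.
- bot.move_straight(position, ori=None, velocity=0.15, until_force=None): straight line of the TCP; ori=None keeps the orientation; velocity is the mean speed in m/s. With until_force (N) it stops when the force on the tool has changed by that much, and returns True; else False.
- bot.movej(angles): joint-space move.
- jaws.command_gripper(opening): finger opening in m; the grip force is fixed at half the most; returns when the fingers have stopped.
- bot.dwell(seconds).
- ik(position, orientation): joint angles nearest the present ones, or None.
- capture(name): name is "scene" or "top" or "wrist"; returns the picture (384x512x3 uint8, blue, green, red); there is no depth.
- get_calibration(name): a dict with "fx", "fy", "cx", "cy" (pixels), "origin" and "attitude" of the camera in the world; the wrist camera has in their place "tool_from_camera" (4x4, takes a point from camera to tool coordinates, whose origin is the TCP and whose axes are the tool frame's). Camera axes: x right, y down, z forward; pixel columns grow to the right and rows downward; lengths in m; the calibration is good to about 2 mm. A picture is of the moment at which its call begins: read the wrist's pose just before it. get_calibration takes no time and is no camera call.
A pose or a line that the arm cannot do raises bot.PlanningError and nothing moves.
- order.finish_job(): hands the job in, once; it reports no verdict.
Trained networks look in the newest picture that a camera, given by its name, has taken for a name from the list of things; names that differ only in an ending like _2 or _b are one class to them, and where a whole thing is asked for, a point or a joint stands for the part that bears it (a point fixed in the world has none). Each returns a list of dicts, best first, with "conf" (0 to 1); they miss things now and then, are a little off and sometimes report something else, mostly with a low value. They report only what shows in the picture. A call takes as long as a camera call.
- look_for(label, camera): "location" ([column, row] in pixels, amid what is visible of it).
- tip_of(label, camera): "location" ([column, row] in pixels: a listed point, or the origin of a listed thing).
Readings, each from a call of its own:
- sensors.get_time_s(): time.
- sensors.get_joints(): joint angles.
- sensors.get_joint_velocities(): joint speeds.
- sensors.get_effort(): joint torques, N m.
- sensors.get_position(): TCP position.
- sensors.get_ee_rot(): TCP orientation.
- sensors.get_wrist_force(): force on the tool from outside, world axes, zero at the start.
- sensors.get_ft_torque(): the same for the moment, N m.
- sensors.get_gripper_width(): finger opening in m.
Only numpy, scipy, OpenCV 4.12 (cv2) and the standard library are available. Lean on these libraries where they do the work, as an engineer would, in place of code of your own. Each camera call takes 0.05 s, during which the arm holds its last target. There are 200 camera calls.

## Working session

There is one attempt and no reset: what is moved stays moved. The work goes in short steps, each a Python script; the robot and the scene stay as the last script left them, time stands still between calls to the robot, and variables do not carry over. Pictures are saved under pics/ and viewed, about 12 in all and at most 16, crops included, and the job is handed in when it is done.

```bash
ls; mkdir -p pics; cat > h.py <<'E'
import numpy as np, cv2
from scipy.spatial.transform import Rotation as R
from station import *
def cam(name):
    c=get_calibration(name)
    if name=="wrist":
        T=np.eye(4);T[:3,:3]=R.from_rotvec(sensors.get_ee_rot()).as_matrix();T[:3,3]=sensors.get_position()
        T=T@np.array(c["tool_from_camera"]);return c,T[:3,:3],T[:3,3]
    a=np.array(c["attitude"]);a=R.from_rotvec(a).as_matrix() if a.size==3 else a.reshape(3,3) if a.size==9 else R.from_quat(a).as_matrix()
    return c,a,np.array(c["origin"])
def px2w(C,uv,z):
    c,A,o=C; d=A@np.array([(uv[0]-c["cx"])/c["fx"],(uv[1]-c["cy"])/c["fy"],1]); return o+d*(z-o[2])/d[2]
def w2px(C,p):
    c,A,o=C; q=A.T@(np.array(p)-o); return np.array([c["fx"]*q[0]/q[2]+c["cx"],c["fy"]*q[1]/q[2]+c["cy"]])
E
python3 - <<'E'
from h import *
for n in("scene","top","wrist"):
    print(n,get_calibration(n))
    cv2.imwrite(f"pics/{n}0.png",capture(n))
np.set_printoptions(precision=4,suppress=True)
print(sensors.get_ee_rot(),sensors.get_time_s())
Z=dict(shelf=0,shelf_edge=.05,cover=.05,carrier=0,pocket1=.004,pocket3=.004,pocket5=.004,carrier_top=.06,vial1=0,pot=0,cup=0,gel=0)
for n in("top","scene"):
  C=cam(n)
  for l,z in Z.items():
    for r in tip_of(l,n)[:7]:
        print(n,l,round(r["conf"],2),np.round(r["location"],1),px2w(C,r["location"],z)[:2])
E
```

```text
pics
scene {'fx': 376.7268265802587, 'fy': 376.7268265802587, 'cx': 254.17295778312652, 'cy': 194.97446313608518, 'origin': array([ 1.32751493, -0.0632153 ,  0.64056916]), 'attitude': array([-1.70047022, -1.59543537,  0.81352529])}
top {'fx': 450.76023821589956, 'fy': 450.76023821589956, 'cx': 249.85748655822343, 'cy': 194.57739932083624, 'origin': array([ 0.3672693 , -0.0120636 ,  1.59657392]), 'attitude': array([-2.16738286,  2.15084497, -0.1078923 ])}
wrist {'fx': 268.11766582373554, 'fy': 268.11766582373554, 'cx': 255.21582738553926, 'cy': 190.0901980453901, 'tool_from_camera': array([[-2.03233782e-03, -3.08758543e-01,  9.51138282e-01,
        -1.89094170e-01],
       [ 9.99997933e-01, -5.72533875e-04,  1.95088235e-03,
        -7.21166488e-06],
       [-5.77927079e-05,  9.51140281e-01,  3.08759069e-01,
        -8.44763847e-02],
       [ 0.00000000e+00,  0.00000000e+00,  0.00000000e+00,
         1.00000000e+00]])}
[-0.3024  1.5498  0.3043] 0.15
top shelf 0.9 [181.1 201. ] [0.5202 0.2512]
top shelf_edge 0.9 [181.3 211.6] [0.4788 0.2414]
top shelf_edge 0.25 [263.6 223.2] [ 0.4411 -0
[... 1842 characters left out ...]
 -0.2489]
scene pocket5 0.88 [194.7 213. ] [ 0.5278 -0.1749]
scene pocket5 0.7 [134.9 219.9] [ 0.5466 -0.3302]
scene pocket5 0.69 [177.2 215.3] [ 0.5346 -0.221 ]
scene pocket5 0.59 [151.5 219.7] [ 0.5486 -0.2867]
scene pocket5 0.58 [166.1 218.5] [ 0.5462 -0.2489]
scene carrier_top 0.78 [165.1 199.9] [ 0.5392 -0.2446]
scene carrier_top 0.32 [276.9 214.4] [0.6167 0.0357]
scene vial1 0.68 [277.8 233.8] [0.6208 0.0396]
scene vial1 0.66 [239.  194.4] [ 0.4449 -0.0532]
scene vial1 0.49 [275.5 213. ] [0.537  0.0428]
scene pot 0.62 [241.4 212. ] [ 0.5267 -0.0492]
scene cup 0.57 [ 96.3 213.6] [ 0.508  -0.4414]
scene gel 0.59 [416.5 195.5] [0.4837 0.4561]
scene gel 0.46 [166.2 215.4] [ 0.5281 -0.2514]
```

```bash
python3 - <<'E'
import cv2
a=cv2.imread("pics/scene0.png");b=cv2.imread("pics/top0.png")
cv2.imwrite("pics/v1.png",cv2.resize(a[120:330,60:460],None,fx=2,fy=2,interpolation=3))
cv2.imwrite("pics/v2.png",cv2.resize(b[110:280,100:420],None,fx=2.5,fy=2.5,interpolation=3))
E
```

```text
(no output)
```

View pics/v1.png

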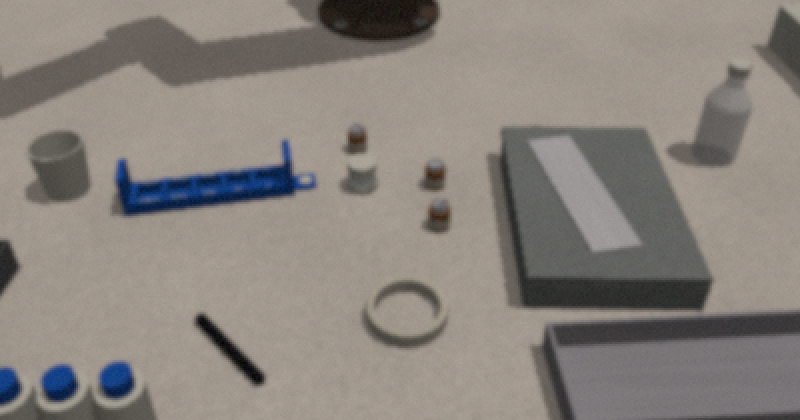

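View pics/v2.png

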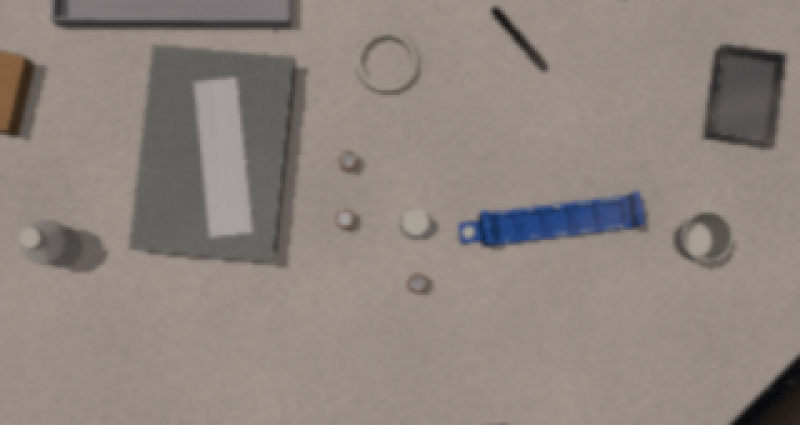

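The top and scene views show 3 vials, with the jar between them and the carrier. The tab (pocket 1) is at the +y end, and the plate lies about 5–10° off the shelf axis. Next I'll look from close by with the wrist camera.

```bash
cat >> h.py <<'E'
np.set_printoptions(precision=4,suppress=True)
def down(yaw,s=1):   # jaws along (cos yaw, sin yaw)*s
    y=s*np.array([np.cos(yaw),np.sin(yaw),0]);x=np.array([0,0,-1.]);return R.from_matrix(np.c_[x,y,np.cross(x,y)]).as_rotvec()
def look(labels,pic=None,n="wrist",cmin=.3):
    C=cam(n);im=capture(n)
    if pic:cv2.imwrite(f"pics/{pic}.png",im)
    out={}
    for l,z in labels.items():
        out[l]=[(round(r["conf"],2),px2w(C,r["location"],z)[:2]) for r in tip_of(l,n) if r["conf"]>cmin]
    return out
def show(d):
    for k,v in d.items():
        for c,p in v: print(k,c,p)
E
python3 - <<'E'
from h import *
for s in(1,-1):
    for p in((.54,-.25,.2),(.45,-.046,.02),(.615,.047,.02)): print(s,p,ik(p,down(.117,s)))
s=1
bot.movep((.538,-.25,.2),down(.117,s))
show(look(dict(pocket1=.004,carrier_top=.06,carrier=0),"w1"))
bot.movep((.538,-.22,.13),down(.117,s))
show(look(dict(pocket1=.004,carrier_top=.06,carrier=0)))
bot.movep((.53,0.0,.22),down(.117,s))
show(look(dict(vial1=0,pot=0),"w2"))
print(sensors.get_joints(),sensors.get_time_s())
a=cv2.imread("pics/w1.png");b=cv2.imread("pics/w2.png")
cv2.imwrite("pics/v3.png",np.hstack([a,b])[:, :])
cv2.imwrite("pics/v3.png",cv2.resize(np.hstack([a[:,100:420],b[:,100:420]]),None,fx=1.25,fy=1.25))
E
```

```text
1 (0.54, -0.25, 0.2) [-0.1054  0.2254 -0.1642  0.     -1.1813 -2.9192]
1 (0.45, -0.046, 0.02) [ 0.336   0.1961 -0.6921  0.     -0.6826  2.9226]
1 (0.615, 0.047, 0.02) [ 0.3925  0.4257 -0.3288  0.     -0.8162  2.8661]
-1 (0.54, -0.25, 0.2) [-0.1054  0.2254 -0.1642  0.     -1.1813  0.2224]
-1 (0.45, -0.046, 0.02) [ 0.336   0.1961 -0.6921  0.     -0.6826 -0.219 ]
-1 (0.615, 0.047, 0.02) [ 0.3925  0.4257 -0.3288  0.     -0.8162 -0.2755]
pocket1 0.93 [ 0.5289 -0.2143]
pocket1 0.88 [ 0.55   -0.3235]
pocket1 0.71 [ 0.5429 -0.289 ]
pocket1 0.66 [ 0.5375 -0.2509]
pocket1 0.6 [ 0.525  -0.1779]
carrier_top 0.96 [ 0.5377 -0.2475]
carrier 0.75 [ 0.5359 -0.252 ]
carrier 0.59 [ 0.5402 -0.2551]
pocket1 0.8 [ 0.5362 -0.2525]
pocket1 0.63 [ 0.5415 -0.288 ]
pocket1 0.61 [ 0.5472 -0.3329]
pocket1 0.6 [ 0.5279 -0.212 ]
pocket1 0.58 [ 0.5255 -0.1765]
carrier_top 0.7 [ 0.5345 -0.2538]
carrier 0.94 [ 0.5408 -0.2535]
carrier 0.48 [ 0.4456 -0.0524]
vial1 0.65 [ 0.4443 -0.0517]
vial1 0.61 [0.533  0.0484]
vial1 0.61 [0.6215 0.0427]
pot 0.78 [ 0.5313 -0.0463]
[ 0.3702  0.1033 -0.2677  0.     -1.1998  2.8882] 9.3583
```

View pics/v3.png

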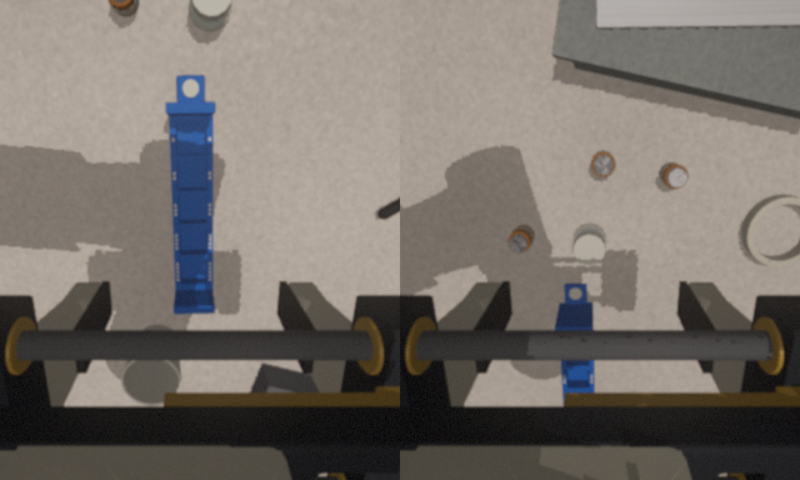

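```bash
cat > carr.py <<'E'
from h import *
from scipy.optimize import least_squares
obs=[]
ori=down(.13,-1)
for i,p in enumerate([(.54,-.25,.2),(.545,-.20,.16),(.525,-.17,.2)]):
    bot.movep(p,ori); C=cam("wrist"); im=capture("wrist")
    cv2.imwrite(f"pics/c{i}.png",im)
    obs+=[px2w(C,r["location"],.004)[:2] for r in tip_of("pocket1","wrist") if r["conf"]>.4]
    t=[px2w(C,r["location"],.06)[:2] for r in tip_of("carrier_top","wrist")[:1]]; print(t)
obs=np.array(obs); print(obs)
k=(np.arange(5)-2)*.038
def res(q):
    u=np.array([-np.sin(q[2]),np.cos(q[2])]);P=q[:2]-np.outer(k,u)   # pocket1 at +y
    d=obs[:,None]-P[None];j=np.argmin((d**2).sum(2),1);return d[range(len(obs)),j].ravel()
r=least_squares(res,[.5375,-.2525,.13],loss="soft_l1",f_scale=.003,x_scale=[.01,.01,.1],diff_step=1e-4)
print(r.x,res(r.x).reshape(-1,2)*1000)
E
python3 carr.py
python3 - <<'E'
from h import *
C=cam("wrist")
im=cv2.imread("pics/c2.png")
c=np.array([.5375,-.2525]);yaw=.13
cy=np.array([-np.sin(yaw),np.cos(yaw)]);cx=np.array([cy[1],-cy[0]])
for k in range(5):
    for a in(-1,1):
        for b in(-1,1):
            p=c+cy*((2-k)*.038+a*.016)+cx*b*.016
            u=w2px(C,[*p,.02]);cv2.circle(im,tuple(np.round(u*1).astype(int)),1,(0,255,255),-1)
for y,z in((.11,.06),(-.11,.06)):
    for b in(-1,1):
        u=w2px(C,[*(c+cy*y+cx*b*.023),z]);cv2.circle(im,tuple(np.round(u).astype(int)),1,(0,0,255),-1)
cv2.imwrite("pics/v4.png",cv2.resize(im[:300,130:400],None,fx=2,fy=2,interpolation=2))
print(sensors.get_joints(),sensors.get_time_s())
E
```

```text
[array([ 0.5354, -0.2561])]
[array([ 0.537 , -0.2521])]
[array([ 0.5355, -0.2488])]
[[ 0.5273 -0.1774]
 [ 0.5345 -0.2149]
 [ 0.5354 -0.2903]
 [ 0.5349 -0.2523]
 [ 0.5428 -0.3276]
 [ 0.5346 -0.2516]
 [ 0.5291 -0.1773]
 [ 0.5419 -0.3292]
 [ 0.5324 -0.218 ]
 [ 0.5431 -0.2902]
 [ 0.5267 -0.1798]
 [ 0.5375 -0.2545]
 [ 0.5306 -0.2161]
 [ 0.543  -0.3304]
 [ 0.5389 -0.2901]]
[ 0.5354 -0.2533  0.0967] [[-0.857   0.2248]
 [ 2.7696  0.5765]
 [-3.7411  0.741 ]
 [-0.5186  0.9523]
 [ 0.0185  1.2793]
 [-0.8079  1.6715]
 [ 0.9719  0.28  ]
 [-0.9024 -0.2987]
 [ 0.635  -2.5154]
 [ 3.9502  0.8468]
 [-1.4237 -2.1739]
 [ 2.0334 -1.1944]
 [-1.1708 -0.6714]
 [ 0.2212 -1.4822]
 [-0.196   0.9789]]
[ 0.0409  0.1539 -0.2552 -0.0002 -1.1621  0.0884] 12.7667
```

View pics/v4.png

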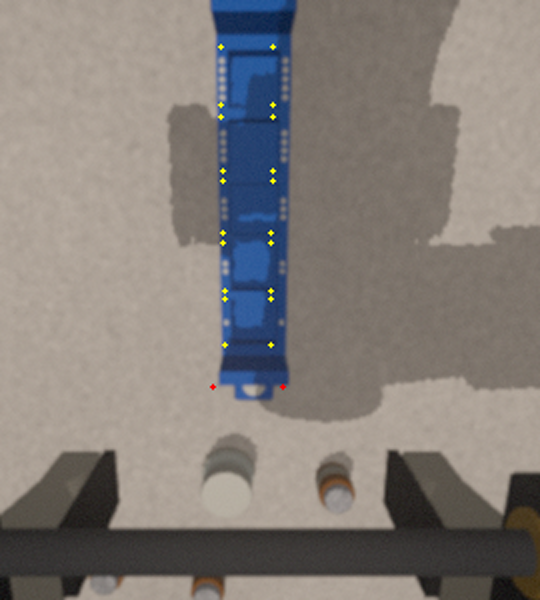

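```bash
cat > fit.py <<'E'
from h import *
from scipy.optimize import minimize
S=[("w1",(.538,-.25,.2),down(.117,1)),("c0",(.54,-.25,.2),down(.13,-1)),("c1",(.545,-.20,.16),down(.13,-1)),("c2",(.525,-.17,.2),down(.13,-1))]
B=[(-.11,.11,.023,0,.02),(.1,.11,.023,0,.06),(-.11,-.1,.023,0,.06),(.11,.14,.015,0,.006)]
cal=get_calibration("wrist");F=4
def pose(p,o):
    T=np.eye(4);T[:3,:3]=R.from_rotvec(o).as_matrix();T[:3,3]=p;return T
D=[]
for n,p,o in S:
    im=cv2.imread(f"pics/{n}.png");im=im.astype(int)
    m=((im[...,0]-im[...,2])>35).astype(np.uint8); m[225:]=0
    D.append((m,pose(p,o)))
def render(T,q,off):
    T=T@np.array(cal["tool_from_camera"])@pose([*off,0],[0,0,0]);C=(cal,T[:3,:3],T[:3,3])
    cy=np.array([-np.sin(q[2]),np.cos(q[2])]);cx=np.array([cy[1],-cy[0]])
    out=np.zeros((384*F,512*F),np.uint8)
    for y0,y1,h,z0,z1 in B:
        pts=[w2px(C,[*(q[:2]+cy*y+cx*x),z]) for y in(y0,y1) for x in(-h,h) for z in(z0,z1)]
        cv2.fillConvexPoly(out,cv2.convexHull(np.round((np.array(pts)+.5)*F).astype(np.int32)),1)
    out=cv2.resize(out.astype(np.float32),(512,384),interpolation=cv2.INTER_AREA);out[225:]=0;return out
def cost(v,idx):
    q=np.array(v[:3])*[.01,.01,.1]; off=np.array(v[3:5])*.01
    return sum(np.abs(render(D[i][1],q,off)-D[i][0]).sum()/D[i][0].sum() for i in idx)
for idx in([0],[1],[2],[3]):
    r=minimize(lambda v:cost([*v,0,0],idx),[53.6,-25.2,1.2],method="Nelder-Mead",options=dict(initial_simplex=np.array([[53.6,-25.2,1.2],[54.2,-25.2,1.2],[53.6,-24.6,1.2],[53.6,-25.2,1.6]])))
    print(idx,r.x*[.01,.01,.1],r.fun)
x0=np.array([53.6,-25.2,1.2,0,0]);r=minimize(cost,x0,args=([0,1,2,3],),method="Nelder-Mead",options=dict(maxiter=600,initial_simplex=np.vstack([x0]+[x0+d for d in np.diag([.6,.6,.4,.3,.3])])))
print(r.x*[.01,.01,.1,.01,.01],r.fun)
E
python3 fit.py
```

```text
[0] [ 0.5364 -0.2533  0.1278] 0.13724653148345783
[1] [ 0.5354 -0.2519  0.13  ] 0.11220351309017677
[2] [ 0.5363 -0.2529  0.1238] 0.0946974712034953
[3] [ 0.5341 -0.2545  0.1335] 0.1060508434864105
[ 0.5357 -0.2525  0.1325 -0.0005  0.0004] 0.49314911446387844
```

```bash
cat >> h.py <<'E'
CAR=np.array([.5358,-.2528]);YAW=.129
CY=np.array([-np.sin(YAW),np.cos(YAW)]);CX=np.array([CY[1],-CY[0]])
def find(exp,rad=.03,pic=None):
    v=[p for c,p in look(dict(vial1=0),pic,cmin=.25)["vial1"] if np.linalg.norm(p-exp)<rad]
    return v[0] if v else None
def pick(exp):
    O=down(YAW,-1);O2=down(YAW+np.pi/2,-1)
    jaws.command_gripper(.055)
    bot.movep((*exp,.13),O);p=find(exp,.05); print("seen",p)
    if p is None:return None
    bot.movep((*p,.13),O); p2=find(p,.02); print("again",p2)
    if p2 is not None:p=(p+p2)/2
    bot.movep((*p,.07),O2);bot.move_straight((*p,.016));jaws.command_gripper(.02);w1=sensors.get_gripper_width()
    jaws.command_gripper(.055);bot.move_straight((*p,.07))
    bot.movep((*p,.07),O);bot.move_straight((*p,.016));jaws.command_gripper(.02);w2=sensors.get_gripper_width()
    bot.move_straight((*p,.15));print("widths",w1,w2,sensors.get_gripper_width());return p
def place(k):
    O=down(YAW,-1);q=CAR+CY*.038*(3-k)
    bot.movep((*q,.12),O);print("force",bot.move_straight((*q,.0215),velocity=.05,until_force=6),sensors.get_position())
E
python3 - <<'E'
from h import *
print(pick(np.array([.4445,-.051]))); print(sensors.get_wrist_force(),sensors.get_time_s())
cv2.imwrite("pics/v5.png",capture("wrist"))
E
```

```text
seen [ 0.4506 -0.029 ]
again [ 0.45   -0.0307]
widths 0.020078463445804582 0.020047220430525457 0.019853505776222323
[ 0.4503 -0.0299]
[-0.4629 -0.5726 -0.3246] 22.4
```

View pics/v5.png

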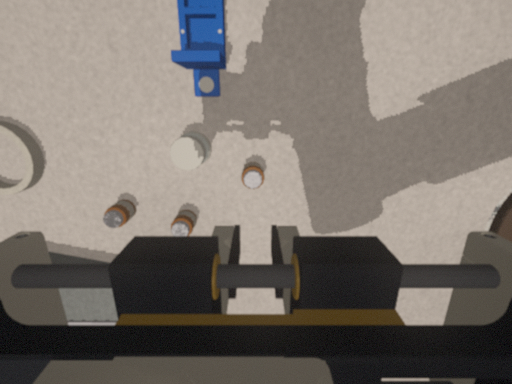

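```bash
python3 - <<'E'
from h import *
C=cam("wrist");print(C[2],sensors.get_position())
for uv,z in(((253,181),.038),((253,168),.01)):print(px2w(C,uv,z))
for r in tip_of("vial1","wrist")+look_for("vial1","wrist"): print(r,px2w(C,r["location"],0)[:2],px2w(C,r["location"],.019)[:2])
for r in tip_of("pot","wrist"): print(r,px2w(C,r["location"],0)[:2])
for n in("top","scene"):
  capture(n);D=cam(n)
  for r in tip_of("vial1",n): print(n,r,px2w(D,r["location"],0)[:2])
E
```

```text
[ 0.4607 -0.1137  0.3381] [ 0.4496 -0.03    0.149 ]
[ 0.4511 -0.0271  0.038 ]
[ 0.4524 -0.0359  0.01  ]
{'location': [128.1, 207.7], 'conf': 0.84} [0.6129 0.0427] [0.6043 0.0339]
{'location': [189.8, 217.3], 'conf': 0.68} [0.5293 0.0463] [0.5255 0.0373]
{'location': [253.5, 169.8], 'conf': 0.57} [ 0.4512 -0.0312] [ 0.4517 -0.0359]
{'location': [184.4, 222.7], 'conf': 0.98} [0.5363 0.0553] [0.532  0.0458]
{'location': [120.7, 213.7], 'conf': 0.82} [0.623  0.0529] [0.6139 0.0435]
{'location': [254.7, 174.1], 'conf': 0.66} [ 0.4489 -0.0257] [ 0.4496 -0.0307]
{'location': [196.7, 147.8], 'conf': 0.79} [ 0.5258 -0.0503]
top {'location': [237.3, 195.5], 'conf': 0.61} [0.5414 0.0511]
top {'location': [236.4, 175.1], 'conf': 0.61} [0.6149 0.0551]
scene {'location': [246.5, 193.1], 'conf': 0.67} [ 0.4399 -0.0313]
scene {'location': [278.2, 233.6], 'conf': 0.47} [0.6201 0.0407]
scene {'location': [273.2, 212.1], 'conf': 0.44} [0.5328 0.037 ]
```

The jaws closed on nothing, although the vial shows at about (.451, -.031), right below the tool. I'll repeat it step by step.

```bash
python3 - <<'E'
from h import *
O=down(YAW,-1);p=(.451,-.031)
jaws.command_gripper(.06);print(sensors.get_gripper_width())
bot.movep((*p,.07),O);print(find(np.array(p)))
print(bot.move_straight((*p,.016),velocity=.05,until_force=4),sensors.get_position(),sensors.get_wrist_force())
a=capture("wrist")
jaws.command_gripper(.02);print(sensors.get_gripper_width(),sensors.get_wrist_force())
b=capture("wrist");cv2.imwrite("pics/v6.png",np.hstack([a[60:350,130:390],b[60:350,130:390]]))
print(sensors.get_time_s())
E
```

```text
0.059917718490375964
[ 0.4504 -0.032 ]
False [ 0.4513 -0.0309  0.0163] [-0.0236  0.1863 -0.2595]
0.020065085863631975 [ 0.3064 -0.0579 -0.0089]
26.35
```

View pics/v6.png

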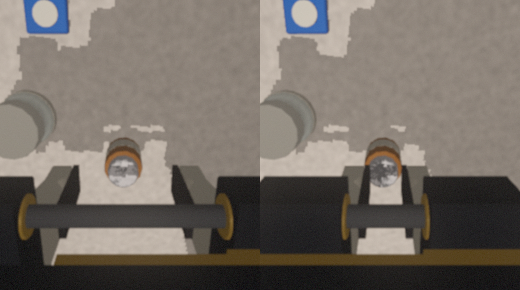

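```bash
python3 - <<'E'
from h import *
O=down(YAW,-1)
bot.move_straight((.451,-.031,.1));jaws.command_gripper(0)
for w in(0,.028,.055):
    jaws.command_gripper(w)
    bot.movep((.43,-.13,.05),O)
    print(w,bot.move_straight((.43,-.13,-.035),velocity=.03,until_force=3),sensors.get_position(),sensors.get_wrist_force())
    if w==0: cv2.imwrite("pics/v7.png",capture("wrist"))
    bot.move_straight((.43,-.13,.1))
print(sensors.get_time_s(),sensors.get_joints())
E
```

```text
0 True [ 0.4301 -0.13   -0.0308] [-0.3357 -0.7201  6.0325]
0.028 True [ 0.4301 -0.13   -0.0308] [-0.9166 -0.088   7.0869]
0.055 True [ 0.43   -0.13   -0.0308] [-0.5384  0.7523  5.4329]
40.7 [ 0.1474  0.0753 -0.6014 -0.0005 -0.8968 -0.0186]
```

View pics/v7.png

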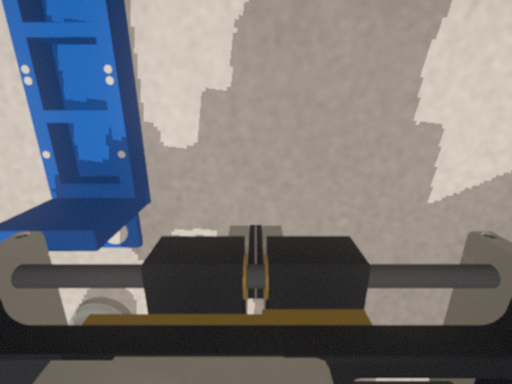

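The fingertips touch the table at a commanded z of about -0.031, so the real tips sit 31 mm short of the stated TCP, with no sideways offset. I'll correct all heights for that.

```bash
cat >> h.py <<'E'
TIP=.0305
def pick(exp):
    O=down(YAW,-1);O2=down(YAW+np.pi/2,-1)
    jaws.command_gripper(.055)
    bot.movep((*exp,.10),O);p=find(exp,.05); print("seen",p)
    if p is None:return None
    zl=.017-TIP
    bot.movep((*p,.035),O2);bot.move_straight((*p,zl));jaws.command_gripper(.02);w1=sensors.get_gripper_width()
    jaws.command_gripper(.05);bot.move_straight((*p,.035))
    bot.movep((*p,.035),O);bot.move_straight((*p,zl));jaws.command_gripper(.02);w2=sensors.get_gripper_width()
    bot.move_straight((*p,.08));print("widths",w1,w2,sensors.get_gripper_width());return p
def place(k):
    O=down(YAW,-1);q=CAR+CY*.038*(3-k)
    bot.movep((*q,.06),O);print("force",bot.move_straight((*q,.022-TIP),velocity=.06,until_force=5),sensors.get_position())
E
python3 - <<'E'
from h import *
p=pick(np.array([.451,-.031]))
if p is not None and sensors.get_gripper_width()>.022:
    place(1);cv2.imwrite("pics/v8.png",capture("wrist")); print(sensors.get_gripper_width(),sensors.get_wrist_force())
print(sensors.get_time_s())
E
```

```text
seen [ 0.4526 -0.0331]
widths 0.027106923032144566 0.02713141632267902 0.026871753973539313
force True [ 0.5256 -0.1775 -0.0089]
0.02700158964548232 [-0.494   0.5209  5.6083]
50.1333
```

View pics/v8.png

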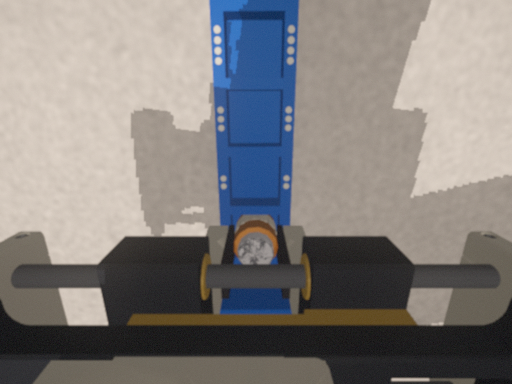

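The contact height matches the pocket floor, so the vial is seated. I'll release it and carry on with the others.

```bash
cat >> h.py <<'E'
def release():
    jaws.command_gripper(.045);p=sensors.get_position();bot.move_straight((p[0],p[1],.08))
E
python3 - <<'E'
from h import *
release()
for k,e in((2,(.532,.046)),(3,(.617,.047))):
    p=pick(np.array(e))
    if p is None or sensors.get_gripper_width()<.024: print("stop");break
    place(k)
    if sensors.get_position()[2]>-.006: print("not seated");break
    release();print(sensors.get_time_s())
cv2.imwrite("pics/v9.png",capture("wrist"))
capture("top");capture("scene")
for n in("top","scene"):
  D=cam(n)
  for r in tip_of("vial1",n): print(n,r,px2w(D,r["location"],.004)[:2])
E
```

```text
seen [0.5324 0.0459]
widths 0.02690974849031979 0.02686227842623192 0.02691104364824426
force True [ 0.5304 -0.2152 -0.0088]
63.15
seen [0.6179 0.0439]
widths 0.027128158234551326 0.027184191962059876 0.02708276496980701
force True [ 0.5354 -0.2528 -0.0087]
75.1667
top {'location': [297.7, 198.3], 'conf': 0.61} [ 0.5325 -0.1636]
top {'location': [318.7, 198.4], 'conf': 0.53} [ 0.5326 -0.2379]
top {'location': [309.5, 198.0], 'conf': 0.38} [ 0.5338 -0.2054]
scene {'location': [177.3, 216.5], 'conf': 0.59} [ 0.5397 -0.2202]
scene {'location': [168.1, 216.3], 'conf': 0.59} [ 0.5373 -0.2447]
scene {'location': [191.8, 207.6], 'conf': 0.58} [ 0.5035 -0.1844]
```

View pics/v9.png

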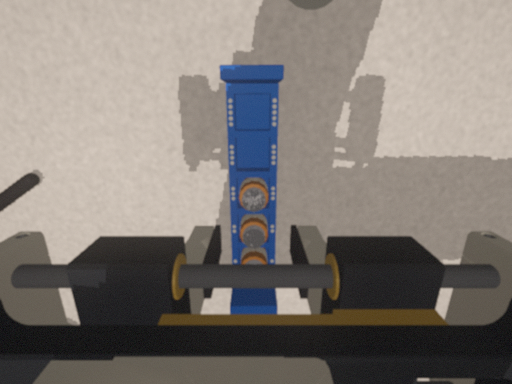

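All three vials stand in pockets 1–3 (caps at about (254,197), (254,233) and (255,262)). Next I'll measure the plate and the shelf edge.

```bash
python3 - <<'E'
from h import *
jaws.command_gripper(0)
bot.movep((.55,.20,.2),down(YAW,-1))
C=cam("wrist");im=capture("wrist");cv2.imwrite("pics/s0.png",im)
for l,z in(("shelf_edge",.05),("cover",.05)):
    for r in tip_of(l,"wrist"): print(l,r,px2w(C,r["location"],z)[:2])
def rect(im,C,rows):
    g=cv2.cvtColor(im,cv2.COLOR_BGR2HSV);m=((g[...,2]>np.percentile(g[:rows,:,2],50))).astype(np.uint8)
    return m
np.savez("pics/s0cam.npz",A=C[1],o=C[2])
v=im.copy();
cv2.imwrite("pics/v10.png",cv2.resize(v[:300],None,fx=1.5,fy=1.5))
print(sensors.get_time_s(),im[100:230:20,150:400:40].mean(2).round())
E
```

```text
shelf_edge {'location': [303.3, 210.8], 'conf': 0.75} [0.4772 0.2463]
cover {'location': [200.7, 176.3], 'conf': 0.83} [0.6192 0.2154]
78.1667 [[108. 131. 124. 124. 130. 128. 129.]
 [130. 127. 111. 126. 142. 129. 131.]
 [126. 132. 131. 133. 130. 130. 127.]
 [186. 190. 192. 191. 135. 133. 131.]
 [185. 190. 190. 190. 145. 176. 132.]
 [169. 173. 173. 181. 180. 172. 179.]
 [130. 126. 130. 129. 179. 180. 177.]]
```

View pics/v10.png

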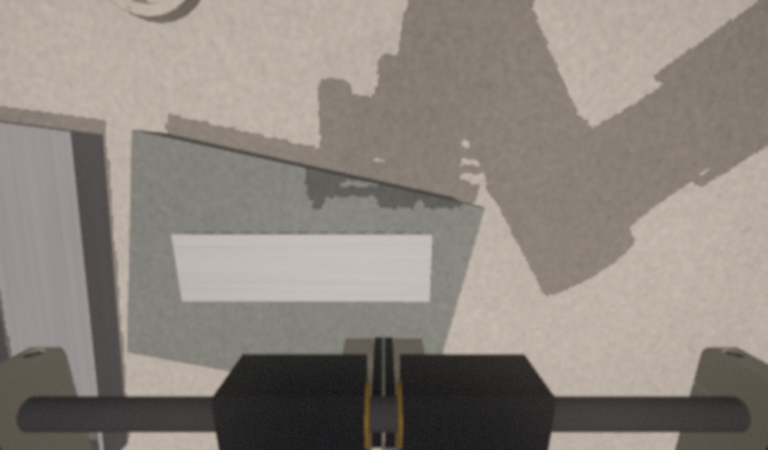

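```bash
cat > plate.py <<'E'
from h import *
def plate(im,C,seed,z=.053):
    u=w2px(C,[*seed,z]).round().astype(int)
    g=cv2.GaussianBlur(im,(3,3),0);m=np.zeros((386,514),np.uint8)
    cv2.floodFill(g,m,tuple(int(i) for i in u),255,(22,)*3,(22,)*3,4|cv2.FLOODFILL_MASK_ONLY|cv2.FLOODFILL_FIXED_RANGE|(255<<8))
    m=cv2.morphologyEx(m[1:-1,1:-1],cv2.MORPH_CLOSE,np.ones((5,5)))
    c=max(cv2.findContours(m,cv2.RETR_EXTERNAL,cv2.CHAIN_APPROX_NONE)[0],key=cv2.contourArea)[:,0]
    w=np.array([px2w(C,p,z)[:2] for p in c])*1000
    (cx,cy),(a,b),t=cv2.minAreaRect(w.astype(np.float32))
    t=np.radians(t if a>b else t+90);t=(t+np.pi/2)%np.pi-np.pi/2
    return np.array([cx,cy])/1000,t,max(a,b),min(a,b)
E
python3 - <<'E'
from plate import *
d=np.load("pics/s0cam.npz");C=(get_calibration("wrist"),d["A"],d["o"])
print(plate(cv2.imread("pics/s0.png"),C,(.615,.215)))
for p in((483,207),(441,355),(134,131),(128,350)): print(px2w(C,np.array(p)/1.5,.05)[:2])
E
```

```text
(array([0.6164, 0.218 ]), np.float64(0.12743165062666795), 219.218994140625, 58.004554748535156)
[0.472  0.1466]
[0.483  0.2867]
[0.7565 0.1235]
[0.7741 0.3187]
```

```bash
python3 - <<'E'
from plate import *
c=np.array([.6164,.218]);t=.127;O=down(t+np.pi/2,-1)
a=np.array([np.cos(t),np.sin(t)]);sx=np.array([.9968,-.08])
s=c+.01*a;e=s-.118*sx
bot.movep((*s,.07),O)
print(bot.move_straight((*s,.04-TIP),velocity=.03,until_force=4),sensors.get_position(),sensors.get_wrist_force())
z=sensors.get_position()[2]
bot.move_straight((*e,z),velocity=.05);print(sensors.get_position(),sensors.get_wrist_force())
bot.move_straight((*e,.08))
Ov=down(YAW,-1);bot.movep((e[0]-.02,e[1]-.02,.17),Ov)
C=cam("wrist");im=capture("wrist");cv2.imwrite("pics/s1.png",im)
print(plate(im,C,e)); print(sensors.get_time_s())
for r in tip_of("shelf_edge","wrist"): print(r,px2w(C,r["location"],.05)[:2])
cv2.imwrite("pics/v11.png",im[:300])
E
```

```text
True [0.6264 0.2192 0.0223] [ 0.0034 -0.0455  4.4147]
[0.5087 0.2287 0.0222] [0.933  1.0324 5.2224]
(array([0.4192, 0.226 ]), np.float64(0.11560424429762484), 378.6933288574219, 172.0674285888672)
85.525
{'location': [259.4, 208.9], 'conf': 0.84} [0.4774 0.2484]
```

View pics/v11.png

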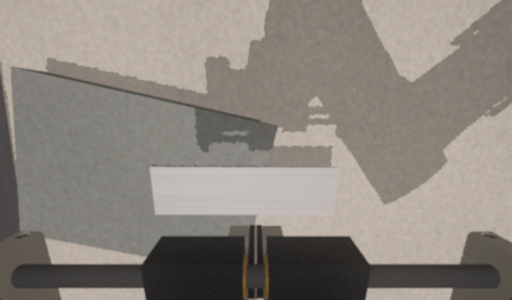

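```bash
python3 - <<'E'
from h import *
C=cam("wrist")
P=np.array([px2w(C,p,.053)[:2] for p in((151,167),(337,167),(337,214),(155,215))]);print(P,P.mean(0))
for a,b in((0,1),(3,2),(0,3),(1,2)): d=P[a]-P[b];print(np.linalg.norm(d),np.arctan2(d[1],d[0]))
sx=np.array([.9968,-.08]);print((P.mean(0)-[.479,.246])@sx)
for p in((276,125),(256,216)): print(px2w(C,p,.05)[:2])
E
```

```text
[[0.61   0.2115]
 [0.395  0.1835]
 [0.3817 0.2417]
 [0.6045 0.272 ]] [0.4978 0.2272]
0.21687086152589707 0.12931702691936237
0.22489172460640422 0.134862520876645
0.06072768534074332 -1.480235540449071
0.059704265878558226 -1.346461804275805
0.02023673687644819
[0.4726 0.1457]
[0.4804 0.2586]
```

```bash
python3 - <<'E'
from plate import *
c=np.array([.498,.2273]);t=.13;g=.052
a=np.array([np.cos(t),np.sin(t)]);q=c-g*a;Og=down(t+np.pi/2,-1)
zg=.035-TIP
jaws.command_gripper(.078)
bot.movep((*q,.09),Og)
print(bot.move_straight((*q,zg),velocity=.08,until_force=4),sensors.get_position())
jaws.command_gripper(.05);print("w",sensors.get_gripper_width(),sensors.get_wrist_force())
bot.move_straight((*q,zg+.03),velocity=.05);bot.move_straight((*q,.11),velocity=.1)
print("w",sensors.get_gripper_width(),sensors.get_wrist_force(),sensors.get_ft_torque(),sensors.get_time_s())
C=cam("wrist");cv2.imwrite("pics/v12.png",capture("wrist"))
T=R.from_rotvec(sensors.get_ee_rot()).as_matrix();p=sensors.get_position()
# expected plate corners (tool frame) in picture
for x in(-.11,.11):
    for y in(-.03,.03):
        print(x,y,w2px(C,p+T@np.array([-TIP-.018,y,-(x+g)])))
E
```

```text
False [0.4467 0.2209 0.0049]
w 0.05901574106322176 [ 0.2231 -0.3467  0.8247]
w 0.05902123955068805 [-0.3597  0.633  -1.3797] [-0.1496  0.2148 -0.0224] 91.5833
-0.11 -0.03 [210.4221 328.0056]
-0.11 0.03 [300.8017 328.1567]
0.11 -0.03 [182.6005 -96.9956]
0.11 0.03 [329.2078 -97.1958]
```

View pics/v12.png

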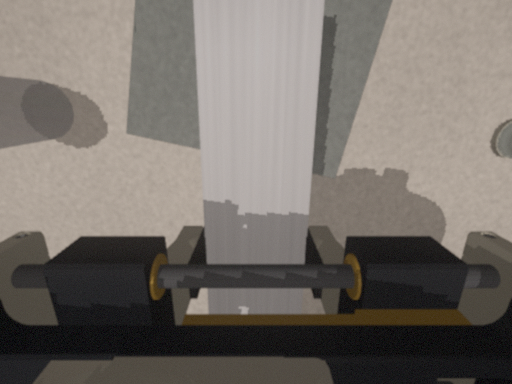

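The plate is held level. I'll carry it to just above the carrier and check it there.

```bash
python3 - <<'E'
from plate import *
g=.052;O=down(YAW,-1);q=CAR+CY*g
bot.move_straight((*q,.11),ori=O,velocity=.15)
bot.move_straight((*q,.030),velocity=.08)
C=cam("wrist");im=capture("wrist");p=sensors.get_position()
# carrier far post top corners & expected plate far end
for y in(-.11,):
    for x in(-.023,.023): print("post",w2px(C,[*(CAR+CY*y+CX*x),.06]))
    for x in(-.03,.03): print("plate",w2px(C,[*(CAR+CY*y+CX*x),p[2]+TIP+.018]))
cv2.imwrite("pics/v13.png",im);print(p,sensors.get_gripper_width(),sensors.get_time_s())
E
```

```text
post [303.8662 -68.8853]
post [207.2362 -68.9238]
plate [329.0972 -97.305 ]
plate [182.1382 -97.3688]
[ 0.5296 -0.2013  0.0306] 0.05892713816270931 95.85
```

View pics/v13.png

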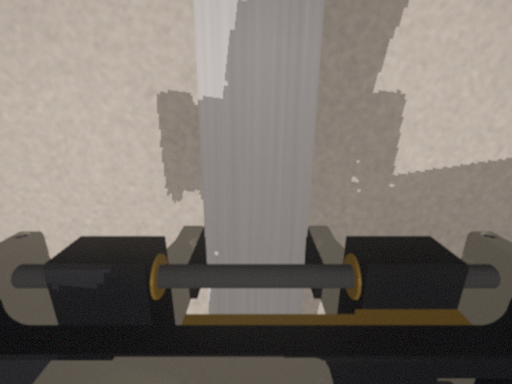

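```bash
python3 - <<'E'
from plate import *
g=.052;q=CAR+CY*g
print(bot.move_straight((*q,.0135),velocity=.03,until_force=3),sensors.get_position(),sensors.get_wrist_force())
jaws.command_gripper(.078);bot.move_straight((*q,.1),velocity=.08)
O=down(YAW,-1)
for i,pp in enumerate(((CAR+CY*.03),)):
    bot.movep((*pp,.23),O)
    C=cam("wrist");im=capture("wrist");cv2.imwrite(f"pics/f{i}.png",im)
    print(C[1].tolist(),C[2].tolist())
    try: print(plate(im,C,CAR,.063))
    except Exception as e: print(e)
    v=im.copy()
    for y in(-.11,.11):
        for x in(-.03,.03): u=w2px(C,[*(CAR+CY*y+CX*x),.063]);print(u);cv2.circle(v,tuple(u.round().astype(int)),1,(0,0,255),-1)
cv2.imwrite("pics/v14.png",cv2.resize(v[:300],None,fx=1.5,fy=1.5));print(sensors.get_time_s())
E
```

```text
True [ 0.5289 -0.2012  0.0147] [ 0.1681 -0.1303  4.5377]
[[-0.9917398936157652, -0.12173844507042741, -0.0403947323648184], [-0.12826436485240061, 0.9424610705014071, 0.308731895498913], [0.00048592180548130166, 0.31136294188804164, -0.9502909461311432]] [0.5425267167941732, -0.3068434825232453, 0.41930717418948993]
(array([ 0.3687, -0.2926]), np.float64(0.04883066896682453), 445.5181884765625, 282.7439270019531)
[279.8522  53.4619]
[229.7838  53.4789]
[275.5806 221.2677]
[234.3108 221.2905]
98.8083
```

View pics/v14.png

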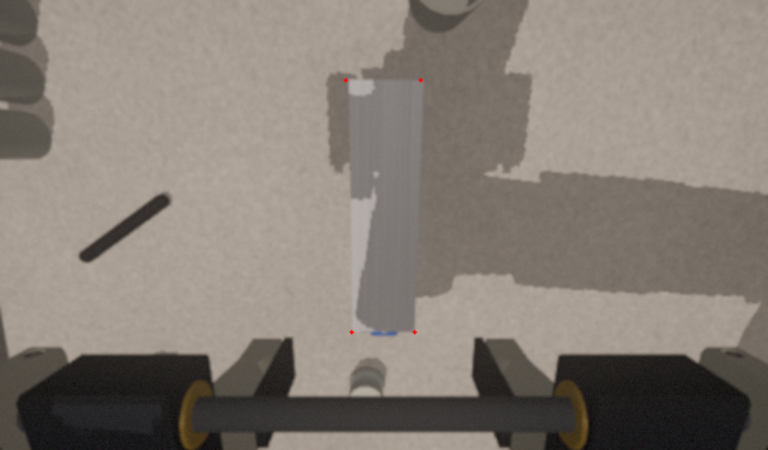

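```bash
python3 - <<'E'
from h import *
bot.movep((.45,-.02,.25),down(YAW,-1))
im=capture("scene");C=cam("scene")
for r in tip_of("cover","scene")+tip_of("carrier_top","scene"): print(r,px2w(C,r["location"],.06)[:2])
for l in("pot","cup","gel"): print(l,[px2w(C,r["location"],0)[:2] for r in tip_of(l,"scene")[:1]])
cv2.imwrite("pics/v15.png",cv2.resize(im[150:270,60:260],None,fx=4,fy=4,interpolation=2));print(sensors.get_time_s())
E
```

```text
{'location': [161.3, 202.2], 'conf': 0.92} [ 0.5484 -0.253 ]
{'location': [161.0, 195.4], 'conf': 0.72} [ 0.5186 -0.2578]
{'location': [168.1, 214.9], 'conf': 0.59} [ 0.6013 -0.2294]
{'location': [345.8, 182.6], 'conf': 0.3} [0.4918 0.2392]
pot [array([ 0.5339, -0.0454])]
cup [array([ 0.5126, -0.4488])]
gel [array([0.4842, 0.4715])]
99.9917
```

View pics/v15.png

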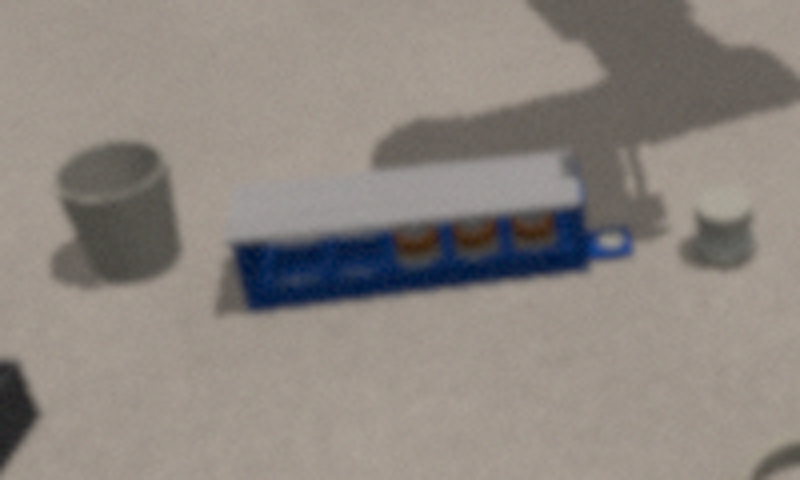

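The right back corner shows a sliver of the post, so I'll check the overlay before handing in.

```bash
python3 - <<'E'
from h import *
C=cam("scene");v=cv2.imread("pics/v15.png")
def dot(p,col):
    u=(w2px(C,p)-[60,150])*4+1.5;print(np.round(u));cv2.circle(v,tuple(u.round().astype(int)),3,col,-1)
for y in(-.11,.11):
    for x in(-.03,.03): dot([*(CAR+CY*y+CX*x),.063],(0,0,255))
    for x in(-.023,.023): dot([*(CAR+CY*y+CX*x),.06],(0,255,255))
    dot([*(CAR+CY*y+CX*.023),0],(0,255,0))
cv2.imwrite("pics/v16.png",v)
E
```

```text
[236. 187.]
[227. 244.]
[236. 197.]
[229. 241.]
[249. 314.]
[576. 150.]
[584. 202.]
[578. 159.]
[584. 200.]
[591. 272.]
```

View pics/v16.png

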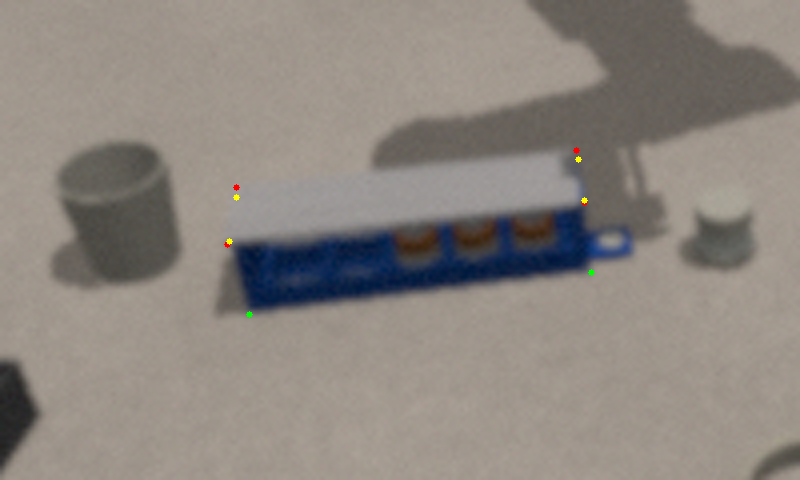

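```bash
python3 -c "
from h import *
order.finish_job();print(sensors.get_time_s())"
```

```text
the job is handed in; nothing more can be done
the job is handed in; nothing more can be done
```

The job is handed in: three vials were on the table and now stand in pockets 1–3, and the cover plate lies on the carrier's two end posts. No verdict was reported.

- **Vials:** Each one stopped on contact at the height of its pocket floor, and the last pictures show all three in place.
- **Plate:** I slid it out about 90 mm past the shelf edge, with its centre about 20 mm inside the edge, then gripped it across its width and laid it down. The contact height matched the post tops to within 1 mm. In the wrist picture its corners matched the intended pose to about 1 pixel (about 1.5 mm).
- **Other things:** The jar, cup and gel bottle read where they were at the start, within about 1.5 cm, which is the detection noise. The last clock reading before hand-in was about 100 s.

**What disagreed or failed:**
- **Finger length:** The real fingertips sit about 31 mm short of the stated TCP. My first grasp closed on nothing until I found this with a touch on the table.
- **Vial that moved:** The first vial had shifted about 2 cm between two looks, before I had touched it, so it was probably the announced knock. I located it again before gripping.
- **Scene-camera point detections:** The networks' points for the plate and the carrier top were 1–2 cm off in the last scene picture. I did not rely on them. Drawn over the same picture, the expected plate corners agreed to about 1 pixel. The back right corner was in shadow and looked a little short, so I could not confirm it there.
- **Carrier position:** In that overlay the carrier's base corners sat 1–2 pixels off, a few millimetres at most.

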